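# Flag the stamp with the tired spring

## Robot

A 6-joint arm with a two-finger parallel gripper is mounted at the origin on the work surface. World frame = base frame: x ahead of the robot, y to its left, z up, the work surface at z = 0. Lengths are in m, angles in rad, forces in N, time in s.
With the tool pointing down it reaches from about 0.275 to 0.825 m from the base axis. Payload 5.2 kg.
Tool frame: the origin (TCP) lies on the mounting face of the last link; the fingertips stand nose_length ahead of it and the grasp point (between the pads) lies 167 mm ahead of it (nose_length is the distance from the TCP to the fingertips, in m); z points along the fingers, y is the line along which they close (so a half turn about z gives the same grasp; the last joint's range is limited). The gripper opens to 93 mm and grips with 3 to 60 N. Pads are 15 mm wide; open, the fingers measure 128 mm over their backs; the gripper's body (75 mm by 188 mm) begins 65 mm behind the grasp point.
Start: joints at [0.979, 0.259, 1.535, -0, 1.348, -0.203], TCP at [0.208, 0.509, 0.405] pointing down, gripper open.
Joint ranges: [-3.14, 3.14], [-0.91, 2.08], [0.19, 2.58], [-1.22, 4.36], [0.22, 2.71], [-3.12, 3.12]. Speed limits (rad/s): [2.57, 2.57, 3.14, 3.14, 3.14, 3.14].

## Interface

Orientations are given as a unit quaternion [w, x, y, z].
In Python, from cell import read_state, capture, camera_info, hand_in, masks_of, nose_length gives the robot as it stands. The module is installed in compiled form; this text tells all that it offers.
- The arm moves only by the tool drive_tool, never from a script. Its argument "steps" is a list of rows, each an object with "offset": the shift along the tool's x, y, z in units of 3 cm (1.0 is 3 cm), a list of three; "rot": the turn, a rotation vector about the tool's x, y, z in units of 0.12 rad (1.0 is 0.12 rad), a list of three; "claw": the gripper's target within -1 to 1 (fully open at 1, half-way at 0, shut at -1). In form: [{"offset": [tx, ty, tz], "rot": [rx, ry, rz], "claw": claw}, ...]. A call has 1 to 8 rows; each row shifts and turns the commanded pose from where the row before left it, along the tool's axes as they then stand; what a row does not reach is not made up. A row lasts 1/10 s, in which the tool goes at most 50 mm and 8.59 degrees, less where a joint would pass 70% of its speed; a pose out of reach is approached as far as the arm can. A call with a number of a shift or a turn outside -1 to 1 is refused whole. A call with a gripper value outside its range is refused whole. The fingers move at their own pace and stop on an object; the grip force is fixed at half the most. Time passes only in rows, so rows that do not move let the fingers close. It gives the time, the measured TCP pose, the force, the opening and the grip force at its end, in the units of the state.
- read_state(): the state, without advancing time (a new reading comes with each control period).
- capture(name): name is "scene" or "top" or "wrist"; returns the picture (420x560x3 uint8, blue, green, red); there is no depth.
- camera_info(name): a dict with "intrinsics" (3x3 intrinsics, pixels), "cam_to_world" (4x4, takes a point from camera to world coordinates). Camera axes: x right, y up, looking along -z (the intrinsics and any distortion apply to the point x, -y, -z); pixel columns grow to the right and rows downward; lengths in m; the calibration is good to about 2 mm. The wrist camera is an equidistant fisheye: a pixel r from the principal point sees the ray r / f radians off the axis. A picture is of the moment at which its call begins: read the wrist's pose just before it. camera_info takes no time and is no camera call; for the wrist camera it gives the pose at the moment of the call.
- hand_in(): hands the job in; it is judged then, once.
Trained networks look in the newest picture that a camera, given by its name, has taken for a name from the list of things; names that differ only in an ending like _2 or _b are one class to them, and where a whole thing is asked for, a point or a joint stands for the part that bears it (a point fixed in the world has none). Each returns a list of dicts, best first, with "p" (0 to 1); they miss things now and then, are a little off and sometimes report something else, mostly with a low value. They report only what shows in the picture. A call takes as long as a camera call.
- masks_of(camera, label): "pixels" (420x560 bool, what is visible of it) and "box" ([left, top, width, height] in pixels, round what is visible of it).
The state is a dict: "time_s": time; "qpos": joint angles; "joint_velocities": joint speeds; "joint_torque": joint torques, N m; "position": TCP position; "orientation": TCP orientation; "force": force on the tool from outside, world axes, zero at the start; "torque": the same for the moment, N m; "finger_gap": finger opening in m; "finger_force": force on a finger pad.
Only numpy, scipy, OpenCV 4.12 (cv2) and the standard library are available. Lean on these libraries where they do the work, as an engineer would, in place of code of your own. Each camera call takes 0.05 s, during which the arm holds its last target. There are 200 camera calls.

## Task

The three self-inking stamps docked in the bench rail are due a spring check: with the fingertips press down the pad on top of each in turn, from the robot's left to its right, letting each spring back up before the next, and feel which is the softest. Then push the service tag in front of that softest stamp fully down to mark it for a new spring, and leave the other two tags up. Only press and push: do not pick up or shift the stamps or anything else on the table.

Things in the scene. Friction and masses are not known exactly. Their poses are not given: they have to be found in the camera images.
- rail: fixed bench rail, a dark steel plate 165 x 345 x 6 mm flat on the table. Origin on the table under its middle; x points away from the robot at yaw 0 (turned up to 14 degrees), y along the row to the robot's left, z up. Three docks with 10 mm curbs at x = +40 mm, y = +105 (left), 0, -105 mm (right), a stamp in each; a tag holder before each, on the robot's side, at x = -50 mm and the same y, 46 mm wide, 46 mm high
- stamp_k: one of three outwardly identical self-inking hand stamps (grey foot and arms, black cover, loose but seated in its dock), 61 x 51 mm in plan, its top 98 mm above the table. Any of the three may stand in any dock. Origin at the centre of the foot's underside, 6 mm above the table; axes as the rail's.
- pad_k_top (a point): centre of the top of stamp_k's grey palm pad (48 mm along the row, 38 mm across, flat), the place to press; it rides down with the cover. 98 mm above the table when up.
- pad_k (a joint): how far stamp_k's cover and palm pad are pressed down, m: 0 up, 0.014 at the stop; springs back when let go. One of the three springs is clearly softest: a 7 mm press takes about 4 N on it and 8 N or more on each other (at the stop about 7 N against 14 N or more). A press counts from 4 mm, held 0.1 s, the other two pads being up.
- stamp_m: one of three outwardly identical self-inking hand stamps (grey foot and arms, black cover, loose but seated in its dock), 61 x 51 mm in plan, its top 98 mm above the table. Any of the three may stand in any dock. Origin at the centre of the foot's underside, 6 mm above the table; axes as the rail's.
- pad_m_top (a point): centre of the top of stamp_m's grey palm pad (48 mm along the row, 38 mm across, flat), the place to press; it rides down with the cover. 98 mm above the table when up.
- pad_m (a joint): how far stamp_m's cover and palm pad are pressed down, m: 0 up, 0.014 at the stop; springs back when let go. One of the three springs is clearly softest: a 7 mm press takes about 4 N on it and 8 N or more on each other (at the stop about 7 N against 14 N or more). A press counts from 4 mm, held 0.1 s, the other two pads being up.
- stamp_t: one of three outwardly identical self-inking hand stamps (grey foot and arms, black cover, loose but seated in its dock), 61 x 51 mm in plan, its top 98 mm above the table. Any of the three may stand in any dock. Origin at the centre of the foot's underside, 6 mm above the table; axes as the rail's.
- pad_t_top (a point): centre of the top of stamp_t's grey palm pad (48 mm along the row, 38 mm across, flat), the place to press; it rides down with the cover. 98 mm above the table when up.
- pad_t (a joint): how far stamp_t's cover and palm pad are pressed down, m: 0 up, 0.014 at the stop; springs back when let go. One of the three springs is clearly softest: a 7 mm press takes about 4 N on it and 8 N or more on each other (at the stop about 7 N against 14 N or more). A press counts from 4 mm, held 0.1 s, the other two pads being up.
- tag_left_lip (a point): centre of the top of the folded lip of the left service tag, the flat place to push straight down: 36 mm along the row, 20 mm across, 98.5 mm nearer the robot than the pad centre of the stamp behind it. 72 mm above the table while up, 50 mm when fully down.
- tag_left (a joint): how far the left tag (bent aluminium plate in its channel, in front of the left dock as seen from the robot) is pushed down, m: 0 up, 0.022 fully down on the holder. It takes about 3 N and stays where it is left.
- tag_middle_lip (a point): centre of the top of the folded lip of the middle service tag, the flat place to push straight down: 36 mm along the row, 20 mm across, 98.5 mm nearer the robot than the pad centre of the stamp behind it. 72 mm above the table while up, 50 mm when fully down.
- tag_middle (a joint): how far the middle tag (bent aluminium plate in its channel, in front of the middle dock as seen from the robot) is pushed down, m: 0 up, 0.022 fully down on the holder. It takes about 3 N and stays where it is left.
- tag_right_lip (a point): centre of the top of the folded lip of the right service tag, the flat place to push straight down: 36 mm along the row, 20 mm across, 98.5 mm nearer the robot than the pad centre of the stamp behind it. 72 mm above the table while up, 50 mm when fully down.
- tag_right (a joint): how far the right tag (bent aluminium plate in its channel, in front of the right dock as seen from the robot) is pushed down, m: 0 up, 0.022 fully down on the holder. It takes about 3 N and stays where it is left.
- refill: bystander: small black ink refill bottle with white cap, 25 mm diameter, 62 mm high, standing on the rail between two tag holders. Origin under its centre.
- seal_stone: bystander: carved marble seal, 22 mm square, 59 mm high, standing on the rail between two tag holders. Origin under its centre.
- paste_dish: bystander: white china dish, 68 mm diameter, 22 mm high, left of the rail. Origin under its centre.
- water_cup: bystander: clear plastic cup, 62 mm diameter, 45 mm high, left of the rail. Origin under its centre.
- sharpener: bystander: round steel pencil sharpener, 52 mm diameter, 60 mm high, right of the rail. Origin under its centre.
- brush: bystander: flat paint brush, 236 mm long, lying beyond the rail. Origin on the table 130 mm from the handle's end.
- magnifier: bystander: magnifying glass, lens 100 mm across with a 110 mm handle, lying right of the rail. Origin at the lens centre.

How it is judged:
On the way, in this order (a step that is already met when the one before it is completed fails the run):
1. the pad of the left-hand stamp pressed down 4 mm or more by the fingers, the other two pads up (((y of stamp_k in the frame of rail above 0.07 m and value of joint pad_k above 0.004 m and contact force between the fingers and stamp_k above 0.5 N and value of joint each of pad_m, pad_t below 0.002 m) or (y of stamp_m in the frame of rail above 0.07 m and value of joint pad_m above 0.004 m and contact force between the fingers and stamp_m above 0.5 N and value of joint each of pad_k, pad_t below 0.002 m) or (y of stamp_t in the frame of rail above 0.07 m and value of joint pad_t above 0.004 m and contact force between the fingers and stamp_t above 0.5 N and value of joint each of pad_k, pad_m below 0.002 m))), for 0.1 s.
2. the pad of the middle stamp pressed down 4 mm or more by the fingers, the other two pads up (((y of stamp_k in the frame of rail between -0.035 and 0.035 m and value of joint pad_k above 0.004 m and contact force between the fingers and stamp_k above 0.5 N and value of joint each of pad_m, pad_t below 0.002 m) or (y of stamp_m in the frame of rail between -0.035 and 0.035 m and value of joint pad_m above 0.004 m and contact force between the fingers and stamp_m above 0.5 N and value of joint each of pad_k, pad_t below 0.002 m) or (y of stamp_t in the frame of rail between -0.035 and 0.035 m and value of joint pad_t above 0.004 m and contact force between the fingers and stamp_t above 0.5 N and value of joint each of pad_k, pad_m below 0.002 m))), for 0.1 s.
3. the pad of the right-hand stamp pressed down 4 mm or more by the fingers, the other two pads up (((y of stamp_k in the frame of rail below -0.07 m and value of joint pad_k above 0.004 m and contact force between the fingers and stamp_k above 0.5 N and value of joint each of pad_m, pad_t below 0.002 m) or (y of stamp_m in the frame of rail below -0.07 m and value of joint pad_m above 0.004 m and contact force between the fingers and stamp_m above 0.5 N and value of joint each of pad_k, pad_t below 0.002 m) or (y of stamp_t in the frame of rail below -0.07 m and value of joint pad_t above 0.004 m and contact force between the fingers and stamp_t above 0.5 N and value of joint each of pad_k, pad_m below 0.002 m))), for 0.1 s.
4. the tag in front of the stamp with the softest spring pushed fully down, the other tags up (((y of stamp_m in the frame of rail above 0.07 m and value of joint tag_left above 0.019 m and value of joint each of tag_middle, tag_right below 0.004 m) or (y of stamp_m in the frame of rail between -0.035 and 0.035 m and value of joint tag_middle above 0.019 m and value of joint each of tag_left, tag_right below 0.004 m) or (y of stamp_m in the frame of rail below -0.07 m and value of joint tag_right above 0.019 m and value of joint each of tag_left, tag_middle below 0.004 m))), for 0.2 s.
At the end, for the whole second after the job is handed in: The tag in front of the stamp with the softest spring is at least 19 of its 22 mm down, the other two tags are within 4 mm of fully up, all three pads are up (within 2 mm), and the stamps are at rest in their docks, within 6 mm of where they began (((y of stamp_m in the frame of rail above 0.07 m and value of joint tag_left above 0.019 m and value of joint each of tag_middle, tag_right below 0.004 m) or (y of stamp_m in the frame of rail between -0.035 and 0.035 m and value of joint tag_middle above 0.019 m and value of joint each of tag_left, tag_right below 0.004 m) or (y of stamp_m in the frame of rail below -0.07 m and value of joint tag_right above 0.019 m and value of joint each of tag_left, tag_middle below 0.004 m)) and value of joint each of pad_k, pad_m, pad_t below 0.002 m and distance of each of stamp_k, stamp_m, stamp_t from where it was at the start of the episode below 0.006 m and linear speed of each of stamp_k, stamp_m, stamp_t below 0.01 m/s); the robot touches nothing.
It fails at once if the tag of a stamp that is not the softest is pushed down more than 6 mm ((value of joint tag_left above 0.006 m and not (y of stamp_m in the frame of rail above 0.07 m)) or (value of joint tag_middle above 0.006 m and not (y of stamp_m in the frame of rail between -0.035 and 0.035 m)) or (value of joint tag_right above 0.006 m and not (y of stamp_m in the frame of rail below -0.07 m))).
It fails at once if a stamp is lifted, carried or tipped out of its dock (distance of any of stamp_k, stamp_m, stamp_t from where it was at the start of the episode above 0.01 m or angle between any of stamp_k, stamp_m, stamp_t's own z axis and vertical above 0.2 rad).
It fails at once if another thing on the table is lifted, knocked over or moved more than 25 mm (distance of any of refill, seal_stone, paste_dish, water_cup, sharpener, brush, magnifier from where it was at the start of the episode above 0.025 m or angle between any of refill, seal_stone, paste_dish, water_cup, sharpener's own z axis and vertical above 0.5 rad).
It also fails if it takes over 48 s, if anything falls off the work surface, if the arm or the gripper's body presses on something with over 40 N, if the wrist force passes 120 N, or if a joint passes its speed limit or range.

## Working session

There is one attempt and no reset: what is moved stays moved. The work goes in short steps, Python scripts to look and compute and a tool call to move; the robot and the scene stay as the last step left them, time stands still between calls to the robot, and variables do not carry over. Pictures are saved under pics/ and viewed, at most 10 in all, crops included, and the job is handed in when it is done.

Besides the shell and the picture viewer there is one more tool, called after "Call:" as a command line: name --argument value ..., lists and objects as JSON in quotes. drive_tool: Moves the arm, as the interface text tells. Its arguments: {"type":"object","properties":{"steps":{"type":"array"}},"required":["steps"]}

```bash
mkdir -p pics; cat > h.py <<'E'
import numpy as np, cv2
from cell import *
def ray_plane(cam,px,z):
    ci=camera_info(cam);K=np.array(ci["intrinsics"]);T=np.array(ci["cam_to_world"])
    d=np.linalg.inv(K)@[px[0],px[1],1];d=T[:3,:3]@[d[0],-d[1],-d[2]];o=T[:3,3]
    return o+d*(z-o[2])/d[2]
def proj(cam,P):
    ci=camera_info(cam);K=np.array(ci["intrinsics"]);T=np.array(ci["cam_to_world"])
    c=T[:3,:3].T@(np.array(P)-T[:3,3]);u=K@[c[0],-c[1],-c[2]];return u[:2]/u[2]
E
python3 - <<'E'
from h import *
s=read_state();print({k:np.round(v,3) for k,v in s.items()},nose_length)
ims=[capture(n) for n in("scene","top")]
for n,i in zip(("scene","top"),ims):
    cv2.imwrite(f"pics/{n}.png",i);print(n,camera_info(n))
for n in("scene","top"):
  for l in("rail","pad_k_top","tag_left_lip","stamp_k"):
    for m in masks_of(n,l):
        v,u=np.nonzero(m["pixels"]);print(n,l,round(m["p"],2),m["box"],u.mean().round(1),v.mean().round(1),len(u))
E
```

```text
{'time_s': np.float64(0.0), 'qpos': array([ 0.979,  0.259,  1.536,  0.   ,  1.348, -0.203]), 'joint_velocities': array([-0.   ,  0.   ,  0.   ,  0.001, -0.   , -0.001]), 'joint_torque': array([-1.0000e-03, -4.3731e+01, -2.8400e+01,  7.2000e-02,  4.1000e-02,
       -0.0000e+00]), 'position': array([0.208, 0.509, 0.404]), 'orientation': array([-0.   ,  0.193,  0.981, -0.001]), 'force': array([ 0.332, -0.144, -0.612]), 'torque': array([ 0.053, -0.014,  0.033]), 'finger_force': np.float64(0.0), 'finger_gap': np.float64(0.093)} 0.1861
scene {'intrinsics': array([[535.86742857,   0.        , 282.54457419],
       [  0.        , 535.86742857, 201.31411542],
       [  0.        ,   0.        ,   1.        ]]), 'cam_to_world': array([[-0.25998929, -0.69390438,  0.67149258,  1.60360279],
       [ 0.96556474, -0.19366744,  0.17371719,  0.25423617],
       [ 0.00950314,  0.69353416,  0.72036106,  1.14396125],
       [ 0.        ,  0.        ,  0.        ,  1.        ]])}
top {'intrinsics': array([[386.33603921,   0.        , 280.02141611],
       [  0.        , 386.33603921, 207.20980457],
     
[... 537 characters left out ...]
 15.7, 11.7] 298.5 170.0 129
scene stamp_k 0.87 [286.8, 178.8, 22.7, 33.8] 298.0 191.3 624
scene stamp_k 0.72 [249.1, 175.5, 26.6, 37.9] 261.1 191.2 639
scene stamp_k 0.65 [212.4, 176.2, 26.5, 30.4] 224.6 190.0 632
scene stamp_k 0.32 [249.4, 177.1, 24.4, 23.7] 260.9 188.3 494
top rail 0.59 [245.6, 206.0, 121.2, 77.9] 305.6 248.8 4903
top pad_k_top 0.62 [329.6, 207.8, 23.7, 23.0] 340.3 219.1 407
top tag_left_lip 0.63 [270.4, 265.1, 13.7, 10.5] 276.5 268.9 97
top stamp_k 0.7 [288.1, 212.4, 30.7, 23.4] 304.8 226.9 482
top stamp_k 0.59 [327.4, 210.9, 26.1, 16.4] 340.1 219.0 447
top stamp_k 0.56 [261.1, 223.2, 20.1, 24.0] 268.8 234.6 458
top stamp_k 0.38 [135.5, 240.2, 28.6, 23.1] 149.7 251.0 409
```

View pics/top.png

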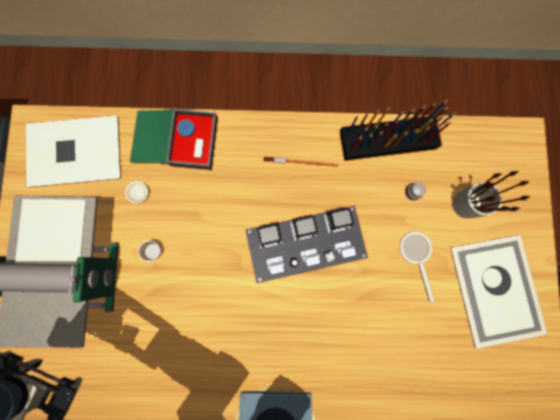

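View pics/scene.png

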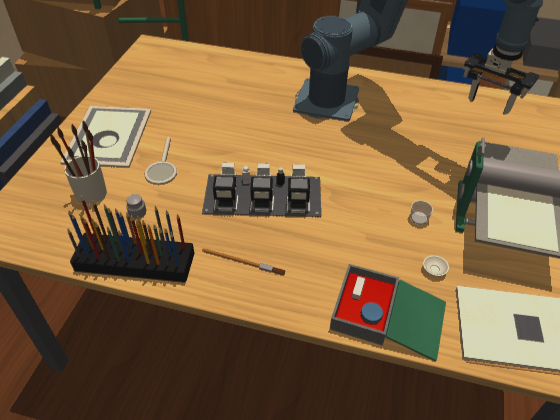

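The top view shows the rail around (306,244), with stamps near (269,234), (305,227) and (341,219) and tags near (276,266), (311,257) and (345,249). The refill (294,263) and seal (330,257) stand between the tags. The scene view agrees.

```bash
python3 - <<'E'
from h import *
from scipy.optimize import minimize
im=cv2.imread("pics/top.png").astype(np.float32)
sat=im.max(2)-im.min(2)
m=((sat<45)).astype(np.uint8); m[:195]=0;m[295:]=0;m[:,:235]=0;m[:,380:]=0
m=cv2.morphologyEx(m,cv2.MORPH_CLOSE,np.ones((7,7)))
n,l,st,c=cv2.connectedComponentsWithStats(m);k=1+st[1:,4].argmax();pts=np.argwhere(l==k)[:,::-1].astype(np.float32)
print(st[k]);r=cv2.minAreaRect(pts);b=cv2.boxPoints(r);W=np.array([ray_plane("top",p,.006)[:2] for p in b]);print(b,W,W.mean(0),np.linalg.norm(np.diff(W,axis=0),axis=1))
# fit pose from the three stamp pads: initial
p=[ray_plane("top",q,.098)[:2] for q in((269,234),(305,227),(341,219))];print(p)
v=np.array(p[0])-p[2];print("yaw",np.degrees(np.arctan2(-v[0],v[1])),np.linalg.norm(v))
yaw=np.arctan2(-v[0],v[1]);R=np.array([[np.cos(yaw),-np.sin(yaw)],[np.sin(yaw),np.cos(yaw)]])
o=W.mean(0)
S=6;x0,y0=235,195
big=cv2.resize(im[y0:290,x0:365].astype(np.uint8),None,fx=S,fy=S,interpolation=cv2.INTER_CUBIC)
def dr(x,y,z,col):
    P=np.r_[o+R@[x,y],z];q=proj("top",P);cv2.circle(big,tuple(((q-[x0,y0]+.5)*S).astype(int)),3,col,-1)
for y in(.105,0,-.105):
    for dx,dy in((0,0),(.019,.024),(-.019,.024),(.019,-.024),(-.019,-.024)):dr(.0485+dx-.0 if 0 else .04+dx,y+dy,.098,(0,0,255))
    for dx,dy in((0,0),(.01,.018),(-.01,-.018)):dr(.04-.0985+dx,y+dy,.072,(0,255,0))
for sx in(1,-1):
    for sy in(1,-1):dr(sx*.0825,sy*.1725,.006,(255,255,0))
cv2.imwrite("pics/c1.png",big)
E
```

```text
[ 247  207  120   75 5961]
[[244.83714 229.69727]
 [354.64206 204.83578]
 [366.52826 257.33322]
 [256.72336 282.1947 ]] [[ 0.56547613  0.10085031]
 [ 0.64832588 -0.23348373]
 [ 0.48895794 -0.26758387]
 [ 0.41006544  0.0609003 ]] [ 0.52820635 -0.08482925] [0.34444642 0.16297534 0.33782521]
[array([0.54659313, 0.02663979]), array([ 0.56806225, -0.07362397]), array([ 0.59255869, -0.17482706])]
yaw 12.852295316017326 0.2066439495283921
```

View pics/c1.png

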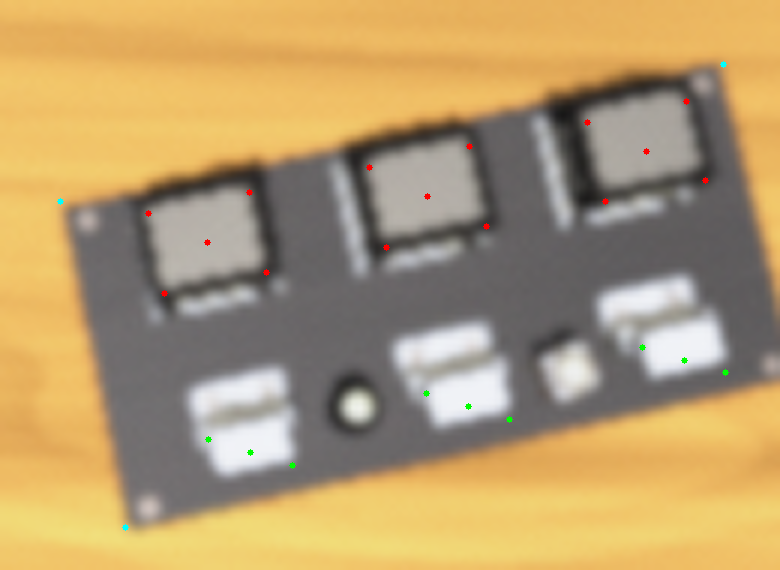

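Pads land within about 3 mm of the fit, and the lips sit about 4 mm farther out than it predicts. I'll close the fingers and align the tool with the row.

Call:
drive_tool --steps '[{"offset":[0,0,0],"rot":[0,0,-1],"claw":-1},{"offset":[0,0,0],"rot":[0,0,-1],"claw":-1},{"offset":[0,0,0],"rot":[0,0,-1],"claw":-1},{"offset":[0,0,0],"rot":[0,0,-1],"claw":-1},{"offset":[0,0,0],"rot":[0,0,-1],"claw":-1},{"offset":[0,0,0],"rot":[0,0,-0.12],"claw":-1}]'

```text
time_s: 1.1
position: [0.2084, 0.509, 0.4048]
orientation: [0.0, -0.113, 0.994, -0.0]
force: [-0.2, 0.6, 0.4]
finger_gap: 0.0494
finger_force: 0.0
```

```bash
cat >> h.py <<'E'
from scipy.spatial.transform import Rotation as Ro
yaw=np.radians(12.9);R2=np.array([[np.cos(yaw),-np.sin(yaw)],[np.sin(yaw),np.cos(yaw)]])
org=np.array([.5297,-.0845])
def tgt(kind,y): return org+R2@[.04 if kind=="pad" else -.0585+.002,y]
def go(P,tipz):
    s=read_state();q=s["orientation"];r=Ro.from_quat(np.r_[q[1:],q[0]])
    d=np.r_[P,tipz+nose_length if not callable(nose_length) else tipz+nose_length()]-s["position"]
    print("t",s["time_s"],"pos",np.round(s["position"],4),"units",np.round(r.inv().apply(d)/.03,3),"toolaxes",np.round(r.as_matrix(),3).tolist(),"F",np.round(s["force"],2))
E
python3 -c "
from h import *
go(tgt('pad',.105),.218);go(tgt('pad',.105),.125)"
```

```text
t 1.1 pos [0.2084 0.509  0.4048] units [ -7.316 -18.189   0.023] toolaxes [[-0.974, -0.225, 0.0], [-0.225, 0.974, -0.0], [-0.0, -0.0, -1.0]] F [-0.22  0.57  0.42]
t 1.1 pos [0.2084 0.509  0.4048] units [ -7.316 -18.189   3.123] toolaxes [[-0.974, -0.225, 0.0], [-0.225, 0.974, -0.0], [-0.0, -0.0, -1.0]] F [-0.22  0.57  0.42]
```

Call:
drive_tool --steps '[{"offset":[-0.4,-1,0],"rot":[0,0,0],"claw":-1},{"offset":[-0.4,-1,0],"rot":[0,0,0],"claw":-1},{"offset":[-0.4,-1,0],"rot":[0,0,0],"claw":-1},{"offset":[-0.4,-1,0],"rot":[0,0,0],"claw":-1},{"offset":[-0.4,-1,0],"rot":[0,0,0],"claw":-1},{"offset":[-0.4,-1,0],"rot":[0,0,0],"claw":-1},{"offset":[-0.4,-1,0],"rot":[0,0,0],"claw":-1},{"offset":[-0.4,-1,0],"rot":[0,0,0],"claw":-1}]'

```text
time_s: 1.9
position: [0.3563, 0.2954, 0.4049]
orientation: [0.0, -0.111, 0.994, 0.0]
force: [-0.0, 0.1, -0.9]
finger_gap: 0.0004
finger_force: 0.0
```

Call:
drive_tool --steps '[{"offset":[-0.4,-1,0],"rot":[0,0,0],"claw":-1},{"offset":[-0.4,-1,0],"rot":[0,0,0],"claw":-1},{"offset":[-0.4,-1,0],"rot":[0,0,0],"claw":-1},{"offset":[-0.4,-1,0],"rot":[0,0,0],"claw":-1},{"offset":[-0.4,-1,0],"rot":[0,0,0],"claw":-1},{"offset":[-0.4,-1,0],"rot":[0,0,0],"claw":-1},{"offset":[-0.4,-1,0],"rot":[0,0,0],"claw":-1},{"offset":[-0.4,-1,0],"rot":[0,0,0],"claw":-1}]'

```text
time_s: 2.7
position: [0.5036, 0.0828, 0.4049]
orientation: [0.0, -0.111, 0.994, 0.0]
force: [-0.7, 0.0, 0.8]
finger_gap: 0.0006
finger_force: 0.0
```

```bash
python3 -c "
from h import *
go(tgt('pad',.105),.115)
ci=camera_info('wrist');print(ci);im=capture('wrist');cv2.imwrite('pics/w1.png',im)
K=np.array(ci['intrinsics']);T=np.array(ci['cam_to_world'])
def pj(P):
    c=T[:3,:3].T@(np.array(P)-T[:3,3]);v=np.array([c[0],-c[1],-c[2]]);th=np.arccos(v[2]/np.linalg.norm(v));h=np.hypot(v[0],v[1]);return (K[0,2]+K[0,0]*th*v[0]/h,K[1,2]+K[1,1]*th*v[1]/h)
for y in(.105,0,-.105):
    for k,z,dx,dy in(('pad',.098,.019,.024),('tag',.072,.01,.018)):
        for a,b in((0,0),(1,1),(1,-1),(-1,1),(-1,-1)):
            P=tgt(k,y)+R2@[a*dx,b*dy];u=pj(np.r_[P,z]);cv2.circle(im,(int(u[0]+.5),int(u[1]+.5)),1,(0,0,255) if k=='pad' else (0,200,0),-1)
cv2.imwrite('pics/w1o.png',cv2.resize(im,(800,600)))
"
```

```text
t 2.7 pos [0.5036 0.0828 0.4049] units [-0.942 -2.129  3.46 ] toolaxes [[-0.975, -0.221, 0.0], [-0.221, 0.975, 0.0], [-0.0, -0.0, -1.0]] F [-0.72  0.01  0.83]
{'intrinsics': array([[325.1922621 ,   0.        , 277.94187005],
       [  0.        , 325.1922621 , 210.60130487],
       [  0.        ,   0.        ,   1.        ]]), 'cam_to_world': array([[-2.19694904e-01, -9.34969777e-01, -2.78506130e-01,
         4.27452025e-01],
       [ 9.75568547e-01, -2.10435345e-01, -6.31108220e-02,
         6.48877732e-02],
       [ 3.99177598e-04, -2.85566947e-01,  9.58358680e-01,
         3.84331752e-01],
       [ 0.00000000e+00,  0.00000000e+00,  0.00000000e+00,
         1.00000000e+00]])}
```

View pics/w1o.png

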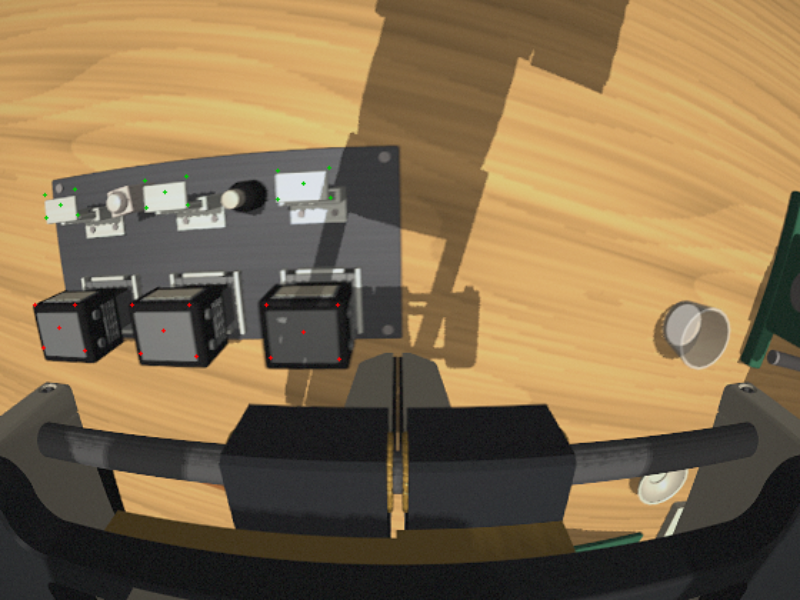

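The wrist picture shows the fitted pads (left at (303,331)) and lips (left at (303,184)) on the real ones to within 2 mm. I'll go over the left pad, then press.

Call:
drive_tool --steps '[{"offset":[-0.4,-1,0],"rot":[0,0,0],"claw":-1},{"offset":[-0.4,-1,0.5],"rot":[0,0,0],"claw":-1},{"offset":[-0.14,-0.13,1],"rot":[0,0,0],"claw":-1},{"offset":[0,0,1],"rot":[0,0,0],"claw":-1},{"offset":[0,0,0.7],"rot":[0,0,0],"claw":-1},{"offset":[0,0,0.26],"rot":[0,0,0],"claw":-1},{"offset":[0,0,0],"rot":[0,0,0],"claw":-1},{"offset":[0,0,0],"rot":[0,0,0],"claw":-1}]'

```text
time_s: 3.55
position: [0.5452, 0.0282, 0.302]
orientation: [0.001, -0.112, 0.994, -0.0]
force: [0.5, 0.1, -0.1]
finger_gap: 0.0005
finger_force: 0.0
```

```bash
python3 -c "
from h import *
go(tgt('pad',.105),.0905)"
```

```text
t 3.55 pos [0.5452 0.0282 0.302 ] units [ 0.01  -0.046  0.847] toolaxes [[-0.975, -0.223, 0.002], [-0.223, 0.975, -0.0], [-0.002, -0.001, -1.0]] F [ 0.45  0.14 -0.11]
```

Call:
drive_tool --steps '[{"offset":[0,0,0.4],"rot":[0,0,0],"claw":-1},{"offset":[0,0,0.15],"rot":[0,0,0],"claw":-1},{"offset":[0,0,0.15],"rot":[0,0,0],"claw":-1},{"offset":[0,0,0.15],"rot":[0,0,0],"claw":-1},{"offset":[0,0,0],"rot":[0,0,0],"claw":-1},{"offset":[0,0,0],"rot":[0,0,0],"claw":-1},{"offset":[0,0,0],"rot":[0,0,0],"claw":-1},{"offset":[0,0,0],"rot":[0,0,0],"claw":-1}]'

```text
time_s: 4.35
position: [0.5448, 0.0282, 0.2758]
orientation: [0.0, -0.113, 0.994, 0.0]
force: [-1.1, 1.6, 5.1]
finger_gap: 0.0003
finger_force: 2.3
```

Call:
drive_tool --steps '[{"offset":[0,0,0.1],"rot":[0,0,0],"claw":-1},{"offset":[0,0,0],"rot":[0,0,0],"claw":-1},{"offset":[0,0,0],"rot":[0,0,0],"claw":-1}]'

```text
time_s: 4.65
position: [0.5448, 0.0281, 0.2727]
orientation: [0.0, -0.113, 0.994, 0.0]
force: [-1.6, 1.1, 6.1]
finger_gap: 0.0005
finger_force: 2.9
```

Call:
drive_tool --steps '[{"offset":[0,0,-0.5],"rot":[0,0,0],"claw":-1},{"offset":[0,0,-0.5],"rot":[0,0,0],"claw":-1},{"offset":[0,-0.5,0],"rot":[0,0,0],"claw":-1},{"offset":[0,-1,0],"rot":[0,0,0],"claw":-1},{"offset":[0,-1,0],"rot":[0,0,0],"claw":-1},{"offset":[0,-1,0],"rot":[0,0,0],"claw":-1},{"offset":[0,0,0],"rot":[0,0,0],"claw":-1},{"offset":[0,0,0],"rot":[0,0,0],"claw":-1}]'

```text
time_s: 5.45
position: [0.568, -0.0755, 0.3012]
orientation: [-0.001, -0.112, 0.994, 0.0]
force: [0.0, 0.6, 0.3]
finger_gap: 0.0008
finger_force: 0.0
```

```bash
python3 -c "
from h import *
go(tgt('pad',0),.0897)"
```

```text
t 5.45 pos [ 0.568  -0.0755  0.3012] units [-0.023 -0.008  0.847] toolaxes [[-0.975, -0.222, -0.002], [-0.222, 0.975, 0.001], [0.002, 0.001, -1.0]] F [0.04 0.59 0.34]
```

Call:
drive_tool --steps '[{"offset":[0,0,0.4],"rot":[0,0,0],"claw":-1},{"offset":[0,0,0.15],"rot":[0,0,0],"claw":-1},{"offset":[0,0,0.15],"rot":[0,0,0],"claw":-1},{"offset":[0,0,0.15],"rot":[0,0,0],"claw":-1},{"offset":[0,0,0],"rot":[0,0,0],"claw":-1},{"offset":[0,0,0],"rot":[0,0,0],"claw":-1},{"offset":[0,0,0],"rot":[0,0,0],"claw":-1},{"offset":[0,0,0],"rot":[0,0,0],"claw":-1}]'

```text
time_s: 6.25
position: [0.5676, -0.0732, 0.2778]
orientation: [-0.001, -0.113, 0.994, 0.0]
force: [-5.3, 0.5, 10.2]
finger_gap: 0.0004
finger_force: 5.3
```

Call:
drive_tool --steps '[{"offset":[0,0,-0.4],"rot":[0,0,0],"claw":-1},{"offset":[0,0,-0.45],"rot":[0,0,0],"claw":-1},{"offset":[0,-0.5,0],"rot":[0,0,0],"claw":-1},{"offset":[0,-1,0],"rot":[0,0,0],"claw":-1},{"offset":[0,-1,0],"rot":[0,0,0],"claw":-1},{"offset":[0,-1,0],"rot":[0,0,0],"claw":-1},{"offset":[0,0,0],"rot":[0,0,0],"claw":-1},{"offset":[0,0,0],"rot":[0,0,0],"claw":-1}]'

```text
time_s: 7.05
position: [0.5916, -0.1777, 0.3016]
orientation: [-0.0, -0.112, 0.994, 0.0]
force: [0.2, -0.3, 0.1]
finger_gap: 0.0005
finger_force: 0.0
```

```bash
python3 -c "
from h import *
go(tgt('pad',-.105),.0897)"
```

```text
t 7.05 pos [ 0.5916 -0.1777  0.3016] units [-0.016 -0.011  0.861] toolaxes [[-0.975, -0.222, -0.001], [-0.222, 0.975, 0.001], [0.001, 0.001, -1.0]] F [ 0.2  -0.27  0.06]
```

Call:
drive_tool --steps '[{"offset":[0,0,0.4],"rot":[0,0,0],"claw":-1},{"offset":[0,0,0.15],"rot":[0,0,0],"claw":-1},{"offset":[0,0,0.15],"rot":[0,0,0],"claw":-1},{"offset":[0,0,0.15],"rot":[0,0,0],"claw":-1},{"offset":[0,0,0],"rot":[0,0,0],"claw":-1},{"offset":[0,0,0],"rot":[0,0,0],"claw":-1},{"offset":[0,0,0],"rot":[0,0,0],"claw":-1},{"offset":[0,0,0],"rot":[0,0,0],"claw":-1}]'

```text
time_s: 7.85
position: [0.5912, -0.1755, 0.2776]
orientation: [-0.001, -0.113, 0.994, 0.0]
force: [-5.1, 2.6, 8.0]
finger_gap: 0.0006
finger_force: 4.1
```

Call:
drive_tool --steps '[{"offset":[0,0,-0.4],"rot":[0,0,0],"claw":-1},{"offset":[0,0,-0.45],"rot":[0,0,0],"claw":-1},{"offset":[0,0,0],"rot":[0,0,0],"claw":-1},{"offset":[0,0,0],"rot":[0,0,0],"claw":-1}]'

```text
time_s: 8.25
position: [0.5919, -0.1765, 0.303]
orientation: [0.001, -0.113, 0.994, -0.0]
force: [-0.0, 0.2, 0.2]
finger_gap: 0.001
finger_force: 0.0
```

```bash
python3 -c "
from h import *
go(tgt('tag',.105),.115)"
```

```text
t 8.25 pos [ 0.5919 -0.1765  0.303 ] units [3.215 6.956 0.055] toolaxes [[-0.975, -0.224, 0.001], [-0.224, 0.975, -0.001], [-0.001, -0.001, -1.0]] F [-0.05  0.19  0.15]
```

Left took 5.1 N at 8.3 mm, against 10.2 N at 6.3 mm for the middle and 8.0 N at 6.5 mm for the right. Left is the softest, so I'll go to the left tag.

Call:
drive_tool --steps '[{"offset":[0.4,1,0],"rot":[0,0,0],"claw":-1},{"offset":[0.5,1,0],"rot":[0,0,0],"claw":-1},{"offset":[0.5,1,0],"rot":[0,0,0],"claw":-1},{"offset":[0.5,1,0],"rot":[0,0,0],"claw":-1},{"offset":[0.5,1,0],"rot":[0,0,0],"claw":-1},{"offset":[0.5,1,0],"rot":[0,0,0],"claw":-1},{"offset":[0.3,0.95,0],"rot":[0,0,0],"claw":-1},{"offset":[0,0,0],"rot":[0,0,0],"claw":-1}]'

```text
time_s: 9.05
position: [0.449, 0.0076, 0.3018]
orientation: [-0.001, -0.114, 0.994, 0.001]
force: [-0.5, -0.2, 0.3]
finger_gap: 0.0004
finger_force: 0.0
```

```bash
python3 -c "
from h import *
go(tgt('tag',.105),.0495)
ci=camera_info('wrist');im=capture('wrist');K=np.array(ci['intrinsics']);T=np.array(ci['cam_to_world'])
cv2.imwrite('pics/w2.png',cv2.resize(im,(800,600)))
"
```

```text
t 9.05 pos [0.449  0.0076 0.3018] units [-0.057 -0.098  2.205] toolaxes [[-0.974, -0.226, -0.003], [-0.226, 0.974, 0.001], [0.003, 0.002, -1.0]] F [-0.47 -0.25  0.29]
```

View pics/w2.png

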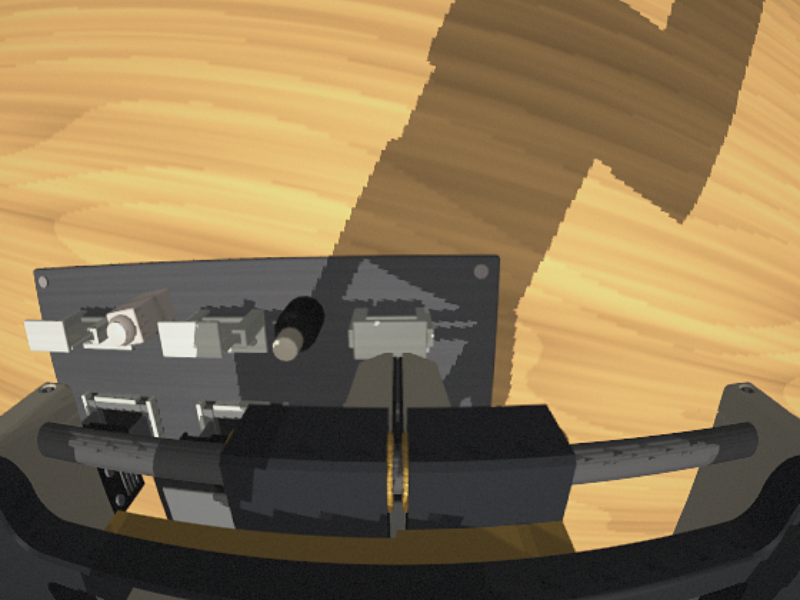

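The closed fingertips at (397,360) are in line with the left lip at (390,335). Next is the 2 mm correction and the push down.

Call:
drive_tool --steps '[{"offset":[-0.06,-0.1,0.6],"rot":[0,0,0],"claw":-1},{"offset":[0,0,0.6],"rot":[0,0,0],"claw":-1},{"offset":[0,0,0.3],"rot":[0,0,0],"claw":-1},{"offset":[0,0,0.25],"rot":[0,0,0],"claw":-1},{"offset":[0,0,0.25],"rot":[0,0,0],"claw":-1},{"offset":[0,0,0.25],"rot":[0,0,0],"claw":-1},{"offset":[0,0,0],"rot":[0,0,0],"claw":-1},{"offset":[0,0,0],"rot":[0,0,0],"claw":-1}]'

```text
time_s: 9.9
position: [0.4542, 0.0023, 0.2362]
orientation: [0.0, -0.113, 0.994, -0.001]
force: [-5.5, -2.3, 15.8]
finger_gap: 0.0003
finger_force: 7.9
```

The tip is at 50 mm with 15.8 N, so the tag is on its holder. I'll retreat straight up.

Call:
drive_tool --steps '[{"offset":[0,0,0],"rot":[0,0,0],"claw":-1},{"offset":[0,0,-0.3],"rot":[0,0,0],"claw":-1},{"offset":[0,0,-0.6],"rot":[0,0,0],"claw":-1},{"offset":[0,0,-1],"rot":[0,0,0],"claw":-1},{"offset":[0,0,-1],"rot":[0,0,0],"claw":-1},{"offset":[0,0,-1],"rot":[0,0,0],"claw":-1},{"offset":[0,0,-1],"rot":[0,0,0],"claw":-1},{"offset":[0,0,0],"rot":[0,0,0],"claw":-1}]'

```text
time_s: 10.7
position: [0.4553, 0.0025, 0.3861]
orientation: [0.004, -0.113, 0.994, -0.001]
force: [-0.3, 0.1, 0.0]
finger_gap: 0.0003
finger_force: 0.0
```

```bash
python3 -c "
from h import *
im=capture('wrist');cv2.imwrite('pics/w3.png',cv2.resize(im,(800,600)))
print(read_state()['force'])"
```

```text
[ 0.05546815 -0.11909038 -0.88231087]
```

View pics/w3.png

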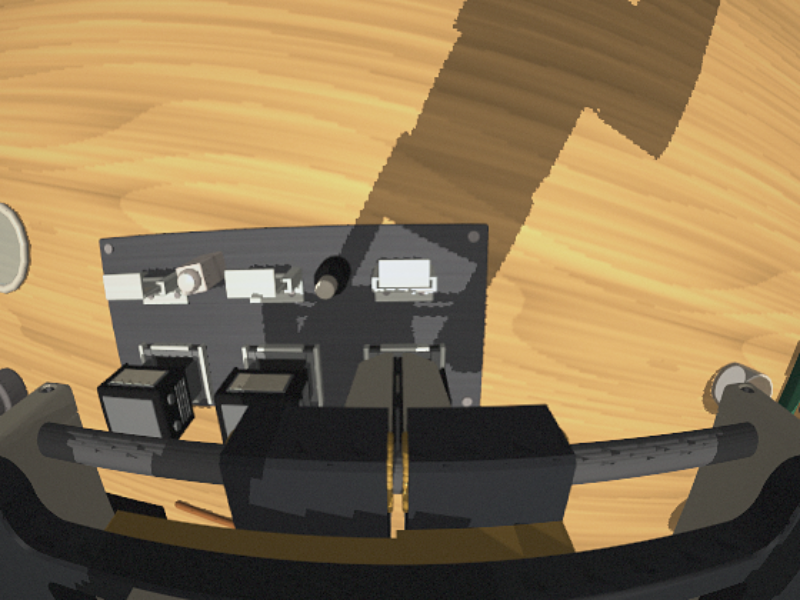

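The left tag at (404,273) is down on its holder, and the other two at (250,283) and (123,287) are still up. Bottle and seal are standing.

```bash
python3 -c "
from cell import *
print(hand_in())"
```

```text
the job is handed in; nothing more can be done
None
```

I pressed all three pads from left to right, found the left stamp the softest (5.1 N at 8.3 mm, against 10.2 N and 8.0 N at about 6.5 mm), pushed its tag fully down, left the other two up, and handed the job in; no verdict came back.

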